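Pull the spring clip that locks the gold rings

ROBOT

A 6-joint arm with a two-finger parallel gripper is mounted at the origin on a cart in front of the work surface, level with it; the furniture and walls round the work are solid. World frame = base frame: x ahead of the robot, y to its left, z up, the work surface at z = 0. Lengths are in m, angles in degrees, forces in N, time in s.
With the tool pointing down it reaches from about 0.4 to 0.825 m from the base axis. Payload 7 kg.
Tool frame: the origin (TCP) lies midway between the tips of the shut fingers; the grasp point (between the pads) lies 19 mm behind it; z points along the fingers, y is the direction in which the jaws open and shut (so a half turn about z gives the same grasp; the last joint's range is limited). The gripper opens to 88 mm and grips with 3 to 60 N. Pads are 19 mm wide; open, the fingers measure 130 mm over their backs; the gripper's body (78 mm by 193 mm) begins 47 mm behind the grasp point.
Start: joints at [-48.065, 20.546, 0.682, 0, -70.136, -16.507], TCP at [0.29, -0.61, 0.227] pointing down, gripper open.
Joint ranges: [-176.03, 176.03], [-82.01, 121.73], [-58.28, 71.71], [-173.87, 95.51], [-174.79, -0.11], [-173.66, 173.66]. Speed limits (degrees/s): [136.94, 136.94, 172.46, 180, 180, 180].

INTERFACE

Orientations are given as a 3x3 rotation matrix whose columns are the frame's x, y, z axes.
In Python, from rig import robot gives the robot as it stands. Calls block until the motion is done:
- robot.goto(position, orientation): joint-space move of the TCP to a pose.
- robot.servo_line(position, ori=None, speed=0.15): straight line of the TCP; ori=None keeps the orientation; speed is the mean speed in m/s.
- robot.movej(angles): joint-space move.
- robot.move_gripper(opening): opening from 0.0 (shut) to 1.0 (fully open); the grip force is fixed at half the most; returns when the fingers have stopped.
- robot.dwell(seconds).
- robot.ik(position, orientation): joint angles nearest the present ones, or None.
- robot.grab_frame(name): name is "scene" or "top"; returns (picture, depth): 384x512x3 uint8, red, green, blue; 384x512 float32, m along the optical axis (not along the pixel's ray), 0 where there is no reading.
- robot.camera_info(name): a dict with "vfov" (degrees; the focal length in pixels is half the picture's height over the tangent of half this angle, whatever the lens; pixels are square), "cx", "cy" (the principal point, pixels), "view" (4x4, takes a point from world to camera coordinates). Camera axes: x right, y down, z forward; pixel columns grow to the right and rows downward; lengths in m; the calibration is good to about 2 mm. A picture is of the moment at which its call begins. camera_info takes no time and is no camera call.
A pose or a line that the arm cannot do raises robot.Unreachable and nothing moves.
- robot.job_done(): hands the job in, once; it reports no verdict.
Readings, each from a call of its own:
- robot.read_t(): time.
- robot.read_qpos(): joint angles.
- robot.read_qvel(): joint speeds.
- robot.read_effort(): joint torques, N m.
- robot.read_position(): TCP position.
- robot.read_tcp_rot(): TCP orientation.
- robot.read_force(): force on the tool from outside, world axes, zero at the start.
- robot.read_ft_torque(): the same for the moment, N m.
- robot.read_grip_width(): opening from 0.0 (shut) to 1.0 (fully open).
Only numpy, scipy, OpenCV 4.12 (cv2) and the standard library are available. Lean on these libraries where they do the work, as an engineer would, in place of code of your own. Each camera call takes 0.05 s, during which the arm holds its last target.

TASK

Two upright cross-drilled pins stand on the bench, each locked by a looped spring clip: one holds a stack of gold rings, the other a steel sleeve. Pull the clip sideways out of the pin that holds the gold rings and lay it in the dark parts tray, set down low and not dropped in. Leave the clip over the steel sleeve as it is.

Things in the scene. Friction and masses are not known exactly. Their poses are not given: they have to be found in the camera images.
- gold_clip_loop (a point): Centre of the round loop (27 mm across outside, overhanging freely) of the level steel R-clip in the gold rings' pin, at mid-wire; wire 4.4 mm, 40 g. -x points from the pin out through the loop, the way it pulls out; z up. Straight leg along +x through the pin, end 67 mm from here; a sprung leg hugs the pin's +y side, lets go at a few N. 40 mm of pull clears the pin.
- steel_clip_loop (a point): The same point of the identical clip in the other pin, over the steel sleeve (43 mm across); same frame. To be left alone.
- gold_stand_hole (a point): Centre of the cross hole, on the axis of the upright steel pin that holds three stacked gold rings (52 mm across, top 2.5 mm below this point); 56.5 mm above the bench. z up; the hole runs along x, the clip's loop is 45 mm away at -x. Pin 20 mm thick, ends 18 mm higher; grey round foot 72 mm across, fixed. The other stand has the same pin.
- parts_tray: Dark grey open tray, 200 mm (its x) by 300 mm (its y), rim 32 mm high, floor about 3 mm thick; fixed. Origin: centre of its underside, z up. A bearing and a brass bush stand in it at y from -75 to -135 mm; the rest (y from -65 to +135 mm) is empty.

How it is judged (in metres and radians):
On the way, in this order (a step that is already met when the one before it is completed fails the run):
1. the clip is drawn out of the pin that holds the gold rings (horizontal distance between gold_clip_loop and gold_stand_hole above 0.078 m), for 0.1 s.
2. the clip, still held in the fingers, is lowered into the tray (wire less than 45 mm above the tray's underside) (x of gold_clip_loop in the frame of parts_tray between -0.1 and 0.1 m and y of gold_clip_loop in the frame of parts_tray between -0.15 and 0.15 m and z of gold_clip_loop in the frame of parts_tray below 0.045 m and contact force between the fingers and gold_clip above 0.3 N), for 0.1 s.
At the end, for the whole second after the job is handed in: The clip of the gold rings lies at rest in the tray, loop within its rim and less than 40 mm above its underside, released; the clip over the steel sleeve is still in its pin, its loop within 15 mm of where it was (x of gold_clip_loop in the frame of parts_tray between -0.1 and 0.1 m and y of gold_clip_loop in the frame of parts_tray between -0.15 and 0.15 m and z of gold_clip_loop in the frame of parts_tray below 0.04 m and linear speed of gold_clip below 0.02 m/s and distance of steel_clip_loop from where it was at the start of the episode below 0.015 m); the robot touches nothing.
It fails at once if the clip over the steel sleeve is moved by more than 20 mm (distance of steel_clip_loop from where it was at the start of the episode above 0.02 m).
It also fails if it takes over 38 s, if anything falls off the work surface, if the arm or the gripper's body presses on something with over 40 N, if the wrist force passes 120 N, or if a joint passes its speed limit or range.

## Working session

There is one attempt and no reset: what is moved stays moved. The work goes in short steps, each a Python script; the robot and the scene stay as the last script left them, time stands still between calls to the robot, and variables do not carry over. Pictures are saved under pics/ and viewed, and the job is handed in when it is done.

```bash
ls; mkdir -p pics; python3 - <<'E'
from rig import robot
import cv2,numpy as np
for n in("scene","top"):
    p,d=robot.grab_frame(n); cv2.imwrite(f"pics/{n}0.png",p[:,:,::-1]); np.savez(f"{n}0.npz",p=p,d=d)
    print(n,robot.camera_info(n))
print(robot.read_t())
E
```

```text
pics
scene {'vfov': 50.6094943487697, 'cx': 256.58108572309635, 'cy': 190.50713733939872, 'view': array([[ 0.48486525, -0.87438467,  0.01889823, -0.55250253],
       [-0.59104602, -0.34352185, -0.72983378,  0.27001613],
       [ 0.64464742,  0.34270131, -0.68336338,  0.67143678],
       [ 0.        ,  0.        ,  0.        ,  1.        ]])}
top {'vfov': 44.98295494420155, 'cx': 258.4873502563406, 'cy': 190.42532070898446, 'view': array([[-7.96923215e-04, -9.99696499e-01,  2.46226565e-02,
        -3.24055371e-01],
       [-9.97353055e-01, -9.95657516e-04, -7.27041429e-02,
         5.75400924e-01],
       [ 7.27065929e-02, -2.46154213e-02, -9.97049564e-01,
         8.63518707e-01],
       [ 0.00000000e+00,  0.00000000e+00,  0.00000000e+00,
         1.00000000e+00]])}
0.1
```

View pics/scene0.png

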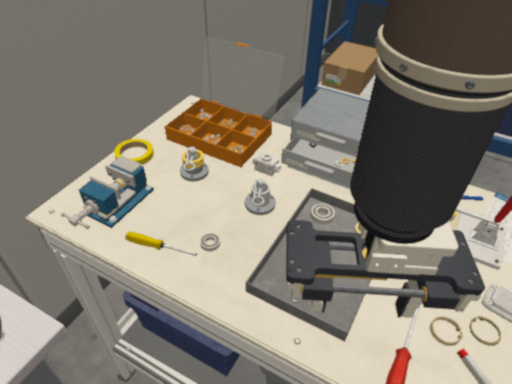

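View pics/top0.png

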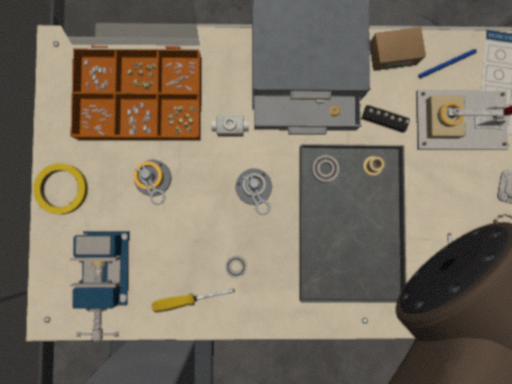

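The top view shows the gold stand at about (150,178) with its loop at about (157,197), and the steel stand at about (254,186) with its loop at about (263,207). The tray spans (300–405, 145–301), with its bearing and bush at the top end. I'll zoom in on both stands next.

```bash
python3 - <<'E'
import cv2,numpy as np
t=np.load("top0.npz")["p"][:,:,::-1]; s=np.load("scene0.npz")["p"][:,:,::-1]
a=cv2.resize(t[150:220,120:190],(400,400),interpolation=cv2.INTER_CUBIC)
b=cv2.resize(t[155:225,220:290],(400,400),interpolation=cv2.INTER_CUBIC)
cv2.imwrite("pics/z1.png",np.hstack([a,b]))
a=cv2.resize(s[135:185,170:220],(400,400),interpolation=cv2.INTER_CUBIC)
b=cv2.resize(s[170:220,235:285],(400,400),interpolation=cv2.INTER_CUBIC)
cv2.imwrite("pics/z2.png",np.hstack([a,b]))
E
```

```text
(no output)
```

View pics/z1.png

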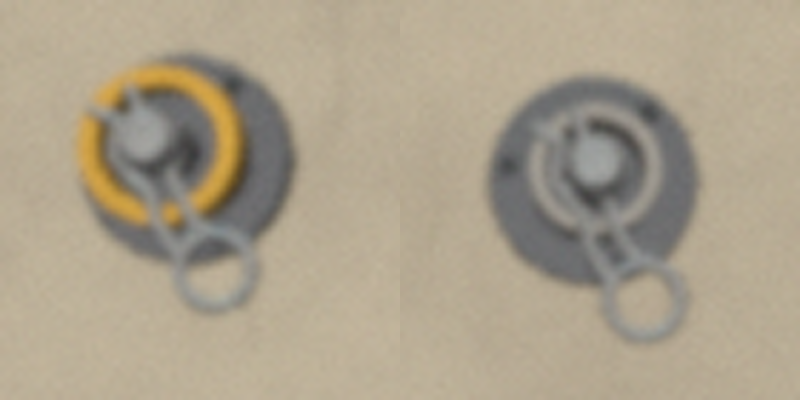

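View pics/z2.png

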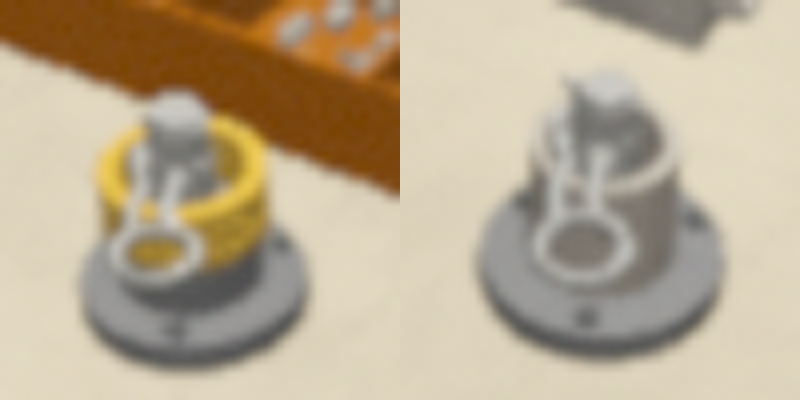

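```bash
cat > h.py <<'E'
import numpy as np,cv2
from rig import robot
def ray(n,u,v):
    c=robot.camera_info(n);f=192/np.tan(np.radians(c["vfov"]/2))
    V=c["view"];R=V[:3,:3];t=V[:3,3]
    d=R.T@np.array([(u-c["cx"])/f,(v-c["cy"])/f,1]);return -R.T@t,d
def onz(n,u,v,z):
    o,d=ray(n,u,v);return o+d*(z-o[2])/d[2]
def tri(u1,v1,u2,v2):
    (a,d),(b,e)=ray("top",u1,v1),ray("scene",u2,v2)
    s=np.linalg.lstsq(np.c_[d,-e],b-a,rcond=None)[0]
    p,q=a+s[0]*d,b+s[1]*e;return (p+q)/2,np.linalg.norm(p-q)
def proj(n,p):
    c=robot.camera_info(n);f=192/np.tan(np.radians(c["vfov"]/2))
    q=c["view"]@np.r_[p,1];return q[0]/q[2]*f+c["cx"],q[1]/q[2]*f+c["cy"]
E
python3 - <<'E'
from h import *
np.set_printoptions(precision=4,suppress=True)
T=lambda x,y,x0,y0,s:((x+.5)/s-.5+x0,(y+.5)/s-.5+y0)
k=400/70
for nm,tl,sl in(("gold",T(215,268,120,150,k),T(157,243,170,135,8)),("steel",T(245,300,220,155,k),T(184,243,235,170,8))):
    print(nm,tl,onz("top",*tl,.0565),onz("scene",*sl,.0565),tri(*tl,*sl))
# pin tops
print("pin",onz("top",*T(146,132,120,150,k),.0745),onz("top",*T(197,157,220,155,k),.0745))
print("pinscene",onz("scene",*T(178,108,170,135,8),.0745),onz("scene",*T(207,88,235,170,8),.0745))
# foot
t=np.load("top0.npz");hsv=cv2.cvtColor(t["p"],cv2.COLOR_RGB2HSV)
m=((hsv[...,1]>140)&(hsv[...,0]>15)&(hsv[...,0]<30)&(hsv[...,2]>120)).astype(np.uint8)
m[:, :128]=0;m[:,180:]=0;m[:155]=0;m[205:]=0
c=max(cv2.findContours(m,0,1)[0],key=cv2.contourArea);e=cv2.minEnclosingCircle(c);print("ring",e,onz("top",*e[0],.054))
for x,y,z in((190,160,.012),(192,157,0.0)):
    print("foot gold",onz("top",*T(x,y,120,150,k),z))
print("foot st",onz("top",*T(192,182,220,155,k),.01))
# tray corners (rim)
for u,v in((300,146),(403,146),(404,301),(300,301)): print("tray",onz("top",u,v,.032))
d=t["d"];print(d[178,146],d[196,157],d[190,165],d[240,350])
E
```

```text
gold (157.2125, 196.4875) [ 0.5618 -0.1372  0.0565] [ 0.5672 -0.1354  0.0565] (array([ 0.5619, -0.1389,  0.0618]), np.float64(0.0015786710898486433))
steel (262.4625, 207.0875) [ 0.5423 -0.3305  0.0565] [ 0.5451 -0.3308  0.0565] (array([ 0.5427, -0.3312,  0.0587]), np.float64(0.001624269156243946))
pin [ 0.6037 -0.1184  0.0745] [ 0.587  -0.3148  0.0745]
pinscene [ 0.6049 -0.1179  0.0745] [ 0.5851 -0.3155  0.0745]
ring ((149.88983154296875, 174.2796630859375), 13.217530250549316) [ 0.603  -0.1227  0.054 ]
foot gold [ 0.6011 -0.1196  0.012 ]
foot gold [ 0.6033 -0.1179  0.    ]
foot st [ 0.5843 -0.314   0.01  ]
tray [ 0.6604 -0.4036  0.032 ]
tray [ 0.6611 -0.6027  0.032 ]
tray [ 0.3665 -0.5977  0.032 ]
tray [ 0.3674 -0.4014  0.032 ]
0.8367772 0.90684545 0.89875674 0.907891
```

```bash
cat >> h.py <<'E'
def R(a):
    c,s=np.cos(np.radians(a)),np.sin(np.radians(a))
    return np.array([[c,s,0],[s,-c,0],[0,0,-1.]])
E
python3 - <<'E'
from h import *
np.set_printoptions(precision=4,suppress=True)
k=400/70
T=lambda x,y,x0,y0,s:((x+.5)/s-.5+x0,(y+.5)/s-.5+y0)
p=onz("top",*T(130,92,120,150,k),.0565);q=onz("top",*T(170,168,120,150,k),.0565);print("leg dir",np.degrees(np.arctan2(*(p-q)[1::-1])),p,q)
L=np.array([.563,-.1367]);H=np.array([.604,-.118])
print("dir",np.degrees(np.arctan2(*(H-L)[::-1])))
for a in(24,204):
    for P in([.563,-.1367,.2],[.563,-.1367,.044]):print(a,robot.ik(P,R(a)))
for a in(0,180):print(a,robot.ik([.47,-.5,.15],R(a)),robot.ik([.47,-.5,.008],R(a)))
E
```

```text
leg dir 28.27119868145679 [ 0.6186 -0.1091  0.0565] [ 0.594  -0.1223  0.0565]
dir 24.51761322589656
24 [  5.6852  12.6938 -13.9164   0.     -63.3898 108.3148]
24 [  5.6852  22.0282 -24.1421   0.     -43.8297 108.3148]
204 [  5.6852  12.6938 -13.9164   0.     -63.3898 -71.6852]
204 [  5.6852  22.0282 -24.1421   0.     -43.8297 -71.6852]
0 [-30.541   24.5293  -3.529    0.     -61.9416 120.541 ] [-30.541   32.5226 -11.13     0.     -46.3474 120.541 ]
180 [-30.541   24.5293  -3.529    0.     -61.9416 -59.459 ] [-30.541   32.5226 -11.13     0.     -46.3474 -59.459 ]
```

```bash
python3 - <<'E'
from h import *
np.set_printoptions(precision=4,suppress=True)
robot.goto([.563,-.1367,.16],R(205))
robot.move_gripper(.6)
robot.servo_line([.563,-.1367,.10],speed=.1)
p,d=robot.grab_frame("scene"); cv2.imwrite("pics/s1.png",cv2.resize(p[90:210,110:270,::-1],(800,600),interpolation=cv2.INTER_CUBIC))
print(robot.read_position(),robot.read_grip_width(),robot.read_force(),robot.read_t())
E
```

```text
[ 0.5636 -0.1367  0.1007] 0.5988235173878484 [ 0.3162 -0.4038  0.5104] 3.675
```

View pics/s1.png

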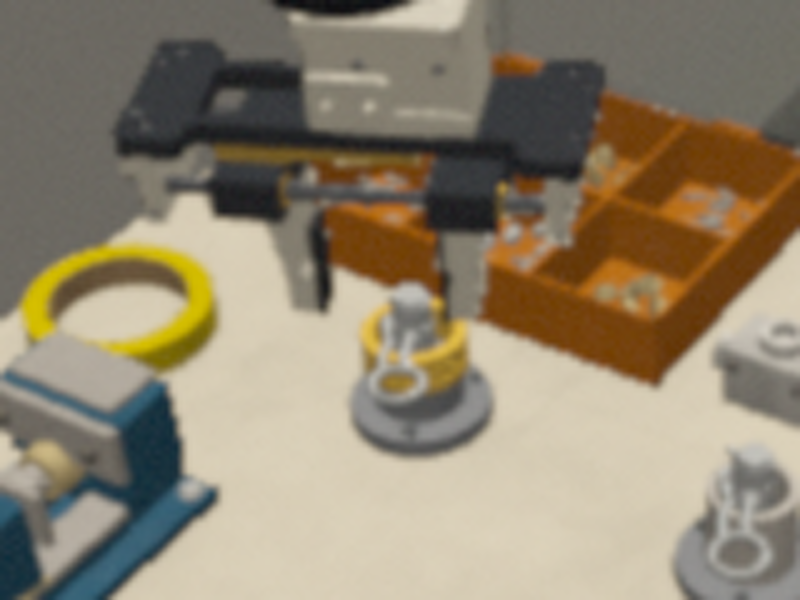

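```bash
python3 - <<'E'
from h import *
np.set_printoptions(precision=4,suppress=True)
print(proj("scene",[.5636,-.1367,.1007]))
robot.servo_line([.563,-.1367,.044],speed=.06)
p,d=robot.grab_frame("scene"); cv2.imwrite("pics/s2.png",cv2.resize(p[125:200,140:240,::-1],(800,600),interpolation=cv2.INTER_CUBIC))
p,d=robot.grab_frame("top"); cv2.imwrite("pics/t2.png",p[:,:,::-1])
print(robot.read_position(),robot.read_grip_width(),robot.read_force(),robot.read_t())
E
```

```text
(np.float64(186.8586597444016), np.float64(150.904253920591))
[ 0.5634 -0.1367  0.0445] 0.5944024219908403 [-0.2843 -0.0775 -0.3445] 4.8583
```

View pics/s2.png

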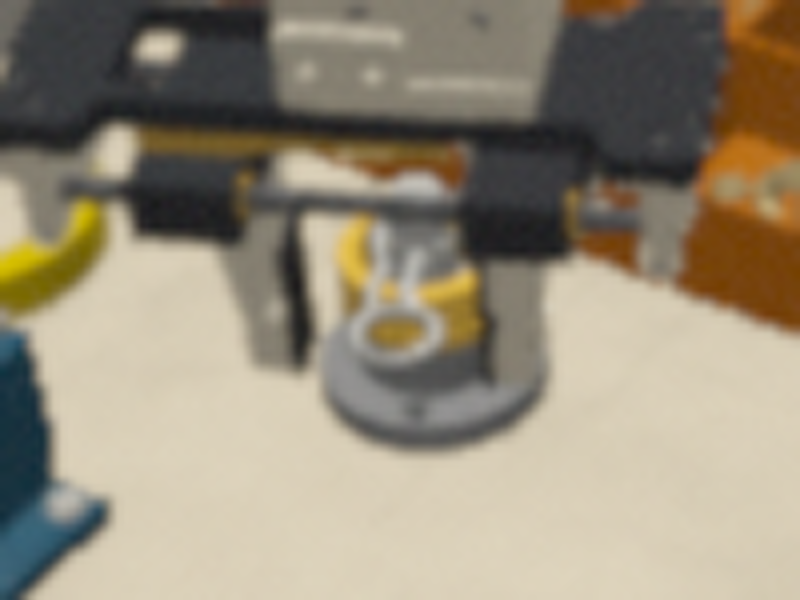

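The fingers stand either side of the loop. Its centre is at about (397,333) in the zoomed crop, and the inner faces at about 305 and 490 put it midway. I'll close on it now.

```bash
python3 - <<'E'
from h import *
np.set_printoptions(precision=4,suppress=True)
robot.move_gripper(0.0)
p,d=robot.grab_frame("scene"); cv2.imwrite("pics/s3.png",cv2.resize(p[125:200,140:240,::-1],(800,600),interpolation=cv2.INTER_CUBIC))
print(robot.read_position(),robot.read_grip_width()*88,robot.read_force(),robot.read_ft_torque(),robot.read_t())
E
```

```text
[ 0.563  -0.1367  0.044 ] 26.052676560951287 [-0.5566  0.1451  0.9937] [ 0.0536  0.0656 -0.0014] 5.4833
```

View pics/s3.png

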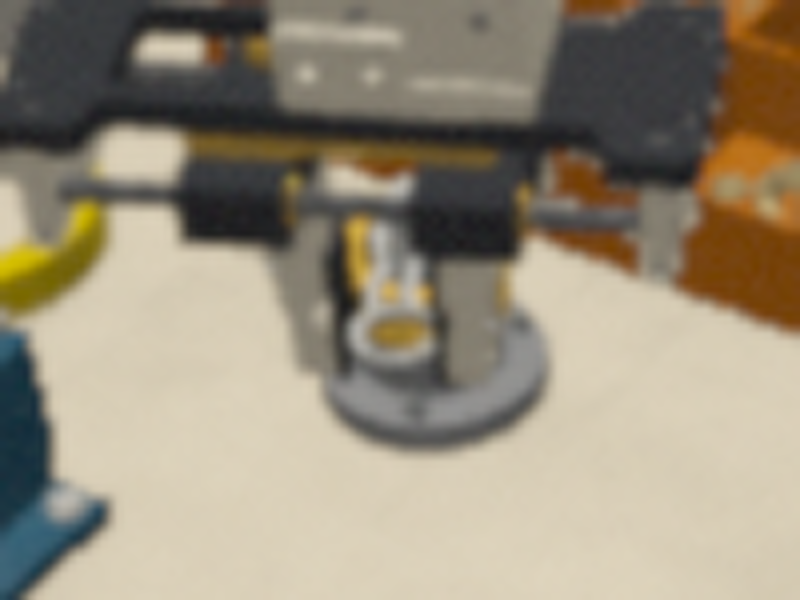

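```bash
python3 - <<'E'
from h import *
np.set_printoptions(precision=4,suppress=True)
a=np.radians(25);u=np.array([np.cos(a),np.sin(a),0]);P=np.array([.563,-.1367,.044])
for s in(.01,.025,.04,.058):
    robot.servo_line(P-s*u,speed=.05)
    print(s,robot.read_position(),robot.read_grip_width()*88,robot.read_force(),robot.read_t())
p,d=robot.grab_frame("scene"); cv2.imwrite("pics/s4.png",cv2.resize(p[125:215,130:250,::-1],(800,600),interpolation=cv2.INTER_CUBIC))
E
```

```text
0.01 [ 0.5528 -0.1411  0.0438] 25.75282267474699 [-2.0709  0.6624  0.0297] 5.8333
0.025 [ 0.5402 -0.1476  0.0442] 25.773175101440163 [-0.1302  0.485   0.0161] 6.2833
0.04 [ 0.5265 -0.1538  0.0441] 25.9467886192446 [ 0.1819  0.1959 -0.1876] 6.7333
0.058 [ 0.5103 -0.1614  0.0441] 25.481734857273015 [ 0.1893 -0.3637 -0.7953] 7.2417
```

View pics/s4.png

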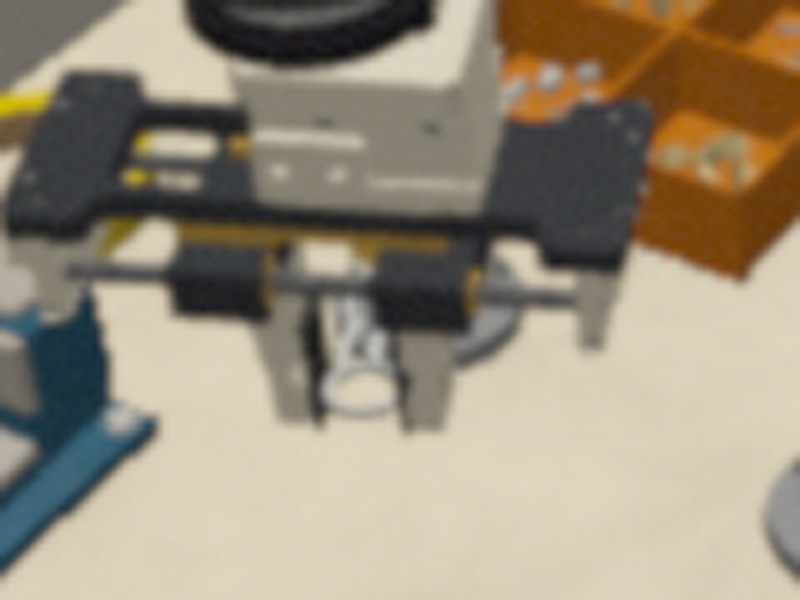

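The clip has come out and is still held level: the loop is at about (360,388) in the crop, with the legs behind it and the rings' stand beyond. Next I'll lift, carry it over the tray and look.

```bash
python3 - <<'E'
from h import *
np.set_printoptions(precision=4,suppress=True)
robot.servo_line([.5104,-.1612,.17],speed=.12)
robot.goto([.46,-.5025,.17],R(180))
robot.servo_line([.46,-.5025,.10],speed=.12)
p,d=robot.grab_frame("scene"); cv2.imwrite("pics/s5.png",cv2.resize(p[150:330,230:470,::-1],(800,600),interpolation=cv2.INTER_CUBIC))
p,d=robot.grab_frame("top"); cv2.imwrite("pics/t5.png",p[:,:,::-1])
print(robot.read_position(),robot.read_grip_width()*88,robot.read_force(),robot.read_t())
E
```

```text
[ 0.4607 -0.5028  0.1012] 25.923196987165916 [ 0.654  -1.0287  0.2218] 10.625
```

View pics/s5.png

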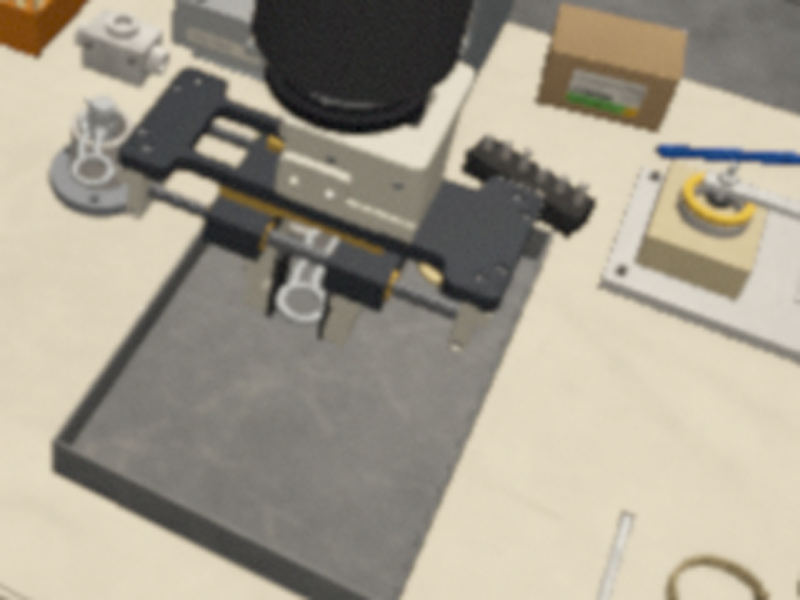

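View pics/t5.png

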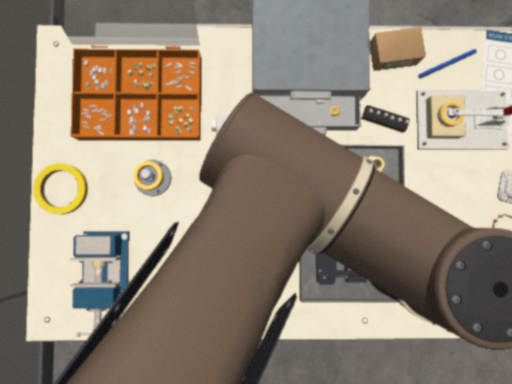

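In the scene crop, the loop is at about (302,298), held level over the empty half of the tray. The gold pin is bare of its clip and the steel clip is unmoved at about (95,170). I'll lower now.

```bash
python3 - <<'E'
from h import *
np.set_printoptions(precision=4,suppress=True)
robot.servo_line([.46,-.5025,.03],speed=.08)
for z in(.015,.0085):
    robot.servo_line([.46,-.5025,z],speed=.03); print(robot.read_position(),robot.read_grip_width()*88,robot.read_force(),robot.read_t())
robot.dwell(.4)
p,d=robot.grab_frame("scene"); cv2.imwrite("pics/s6.png",cv2.resize(p[170:330,240:454,::-1],(800,600),interpolation=cv2.INTER_CUBIC))
print(robot.read_position(),robot.read_force())
E
```

```text
[ 0.46   -0.5025  0.0149] 25.564934160747768 [-0.2386  0.4529 -0.3379] 12.3
[ 0.4598 -0.5024  0.0082] 26.339120185418395 [-0.0432  0.0242 -0.5039] 12.6667
[ 0.46   -0.5025  0.0086] [-0.761   0.0636 -0.0112]
```

View pics/s6.png

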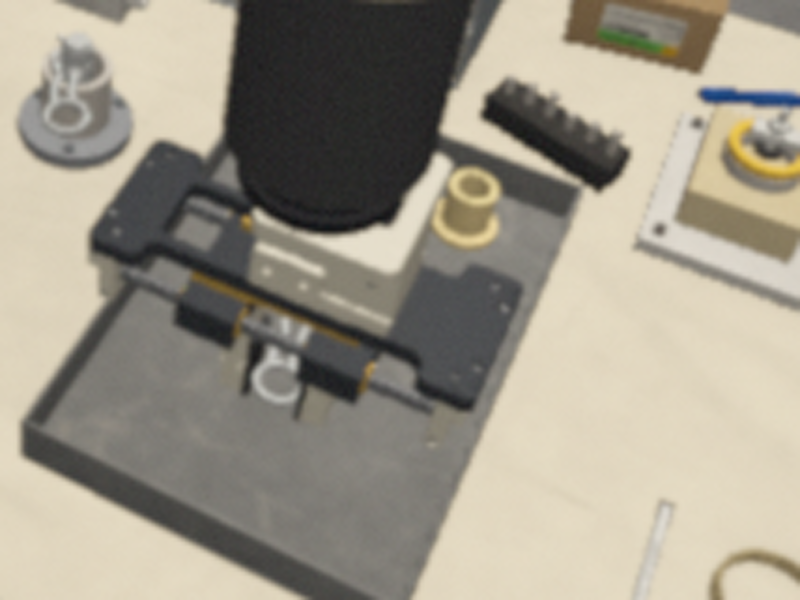

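The clip is low inside the tray, with the loop at about (277,380), and no floor contact is felt. I'll open partway, lift straight up and check.

```bash
python3 - <<'E'
from h import *
np.set_printoptions(precision=4,suppress=True)
robot.servo_line([.46,-.5025,.0055],speed=.02); print(robot.read_force())
robot.move_gripper(.6); robot.dwell(.3)
robot.servo_line([.46,-.5025,.2],speed=.12)
robot.goto([.40,-.30,.25],R(180))
print(robot.read_position(),robot.read_force(),robot.read_t())
p,d=robot.grab_frame("scene"); cv2.imwrite("pics/s7.png",p[:,:,::-1])
p,d=robot.grab_frame("top"); cv2.imwrite("pics/t7.png",cv2.resize(p[:,:,::-1],(800,600)))
E
```

```text
[-0.3155  0.7082 -0.5057]
[ 0.4004 -0.3002  0.2502] [-0.8637 -0.9715  0.2263] 17.0583
```

View pics/s7.png

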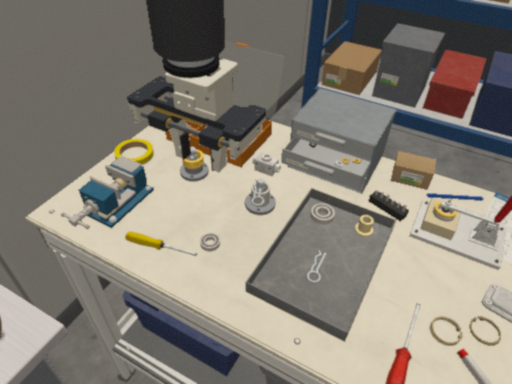

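View pics/t7.png

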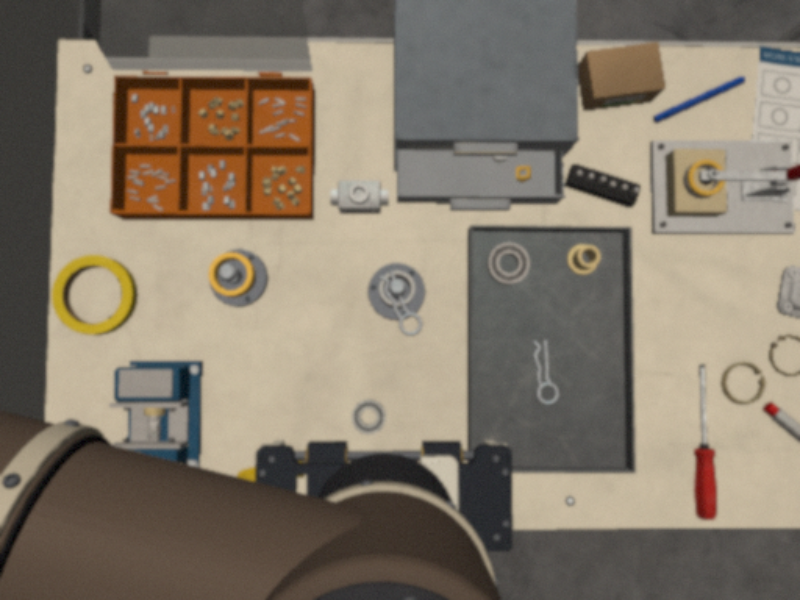

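The clip lies flat in the tray, with its loop at about (547,392) in the enlarged top view, well inside the rim. The steel clip is in place at about (410,324), or (262,207) at full resolution, the same as at the start. The arm is clear of everything, so I'll hand the job in.

```bash
python3 - <<'E'
from h import *
print(onz("top",547*.64,392*.64,.005)); robot.job_done(); print(robot.read_t())
E
```

```text
[ 0.45886403 -0.50305963  0.005     ]
the job is handed in; nothing more can be done
the job is handed in; nothing more can be done
```

I gripped the gold clip across its loop and drew it about 58 mm straight out of the pin, with a measured pull of about 2 N. I then carried it level to the tray and lowered it, still held, until the loop was an estimated 20 mm above the tray's underside. There I released it and backed the arm off, then handed the job in at about 17 s. `job_done` gives no verdict.

**Last pictures:**
- **Gold clip:** it lies flat in the tray with its loop at about (0.459, -0.503), well inside the rim and clear of the bearing and bush. It fell roughly the last 15 mm, because the fingertips reach below the wire.
- **Steel clip:** its loop is at the same pixel as at the start.
- **Arm:** it stood clear of everything.

**Disagreements:**
- The two cameras differed by about 5 mm on the gold loop's position, and the triangulated height read 62 mm against the given 56.5 mm.
- My two estimates of the clip's direction were 24.5° and 28°; I pulled along 25°.
- The grip width read about 26 mm against the stated 27 mm.

None of these affected the grasp or the pull.

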